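# Shut and lock the one open valve in a bench air-valve bank

### The arm

A 6-joint arm with a two-finger parallel gripper is mounted at the origin on the work surface. World frame = base frame: x ahead of the robot, y to its left, z up, the work surface at z = 0. Lengths are in mm, angles in degrees, forces in N, time in s.
With the tool pointing down it reaches from about 400 to 825 mm from the base axis. Payload 7 kg.
Tool frame: the origin (TCP) lies midway between the tips of the shut fingers; the grasp point (between the pads) lies bot.tcp_to_grasp behind it (bot.tcp_to_grasp is the distance from the TCP to the grasp point, in mm); z points along the fingers, y is the line along which they close (so a half turn about z gives the same grasp; the last joint's range is limited). The gripper opens to 85 mm and grips with 20 to 120 N. Pads are 22 mm wide; open, the fingers measure 114 mm over their backs; the gripper's body (76 mm by 85 mm) begins 54 mm behind the grasp point. The pads swing forward as they close: fully open they stand 13 mm farther back than shut.
Start: joints at [90.075, 20.546, 0.682, 0, -70.136, -16.507], TCP at [190.956, 647.403, 231.302] pointing down, gripper open.
Joint ranges: [-176.03, 176.03], [-82.01, 121.73], [-58.28, 71.71], [-173.87, 95.51], [-174.79, -0.11], [-173.66, 173.66]. Speed limits (degrees/s): [136.94, 136.94, 172.46, 180, 180, 180].

### API

Orientations are given as [roll, pitch, yaw] about the fixed x, y, z axes, in that order (R = Rz(yaw) Ry(pitch) Rx(roll)).
In Python, from workcell import bot, viewer, job gives the robot as it stands.
- The arm moves only by the tool servo_tool, never from a script. Its argument "commands" is a list that holds one entry, the list of rows, each a list of 5 numbers: the shift along the world's x, y, z in mm, then the turn about the world's z in degrees, then the opening, from -1 (shut) to 1 (fully open), so that 0 is half open. A call has 1 to 8 rows; each row is the pose to reach, as a shift and turn from the pose commanded when the call began; what a row does not reach only later rows make up. A row lasts 1/12 s, in which the tool goes at most 41.7 mm and 7.16 degrees, less where a joint would pass 70% of its speed; a pose out of reach is approached as far as the arm can. A call with a gripper value outside its range is refused whole. The fingers move at their own pace and stop on an object; "force" is the grip in N (left out, the last holds). Time passes only in rows, so rows that repeat a pose let the fingers close. It gives the time, the measured TCP pose, the force, the opening and the grip force at its end, in the units of the state.
- bot.state(): the state, without advancing time (a new reading comes with each control period).
- viewer.read_camera(name): name is "scene" or "top" or "wrist"; returns a dict with "color" (420x560x3 uint8, red, green, blue), "K" (3x3 intrinsics, pixels), "rvec" (rotation vector, rad) and "tvec" (3), from world to camera coordinates, as OpenCV has them. Camera axes: x right, y down, z forward; pixel columns grow to the right and rows downward; lengths in mm; the calibration is good to about 2 mm. The wrist camera is an equidistant fisheye: a pixel r from the principal point sees the ray r / f radians off the axis. A picture is of the moment at which its call begins. There is no depth.
- job.finish_job(): hands the job in; it is judged then, once.
The state is a dict: "time_s": time; "joints": joint angles; "dq": joint speeds; "joint_torque": joint torques, N m; "tcp_pos": TCP position; "ee_rot": TCP orientation; "ft_force": force on the tool from outside, world axes, zero at the start; "torque": the same for the moment, N m; "opening": finger opening in mm; "finger_force": force on a finger pad.
Only numpy, scipy, OpenCV 4.12 (cv2) and the standard library are available. Lean on these libraries where they do the work, as an engineer would, in place of code of your own. Each camera call takes 0.05 s, during which the arm holds its last target. There are 200 camera calls.

### The job

One of the valves in the bank on the repair bench has been left open: its knob stands a little prouder than the others. Turn that knob clockwise until you feel it come up against its stop, without forcing it, then press it straight down until it is fully home and locked like its neighbours, and let go. Do not brush the neighbouring knobs, and leave the things lying around alone.

Things in the scene. Friction and masses are not known exactly. Their poses are not given: they have to be found in the camera images.
- bank: the valve bank, fixed: flat 74 x 330 x 26 mm aluminium rail with five grey 46 mm square valve blocks in a row, 58 mm apart, tops 56 mm above the rail's underside, an upright knob on each. Couplers stick out to 47 mm on the +x side, 41 mm up; pipe at the +y end, flat gauge (28 mm high) at the -y end. Origin: centre of the rail's underside; y along the row, x across it, z up
- valve_knob: the open valve's knob, in one of the three inner places: black, round, fluted, 32 mm wide, 24 mm tall, on a 30 mm wide bonnet. It stands 6 mm higher than the shut ones. Origin: centre of its underside, on its vertical axis, z up; this is 92 mm above the rail's underside now, 86 mm when pressed home. Below its rim is free space down to the block top (56 mm) but for the bonnet
- valve_stem: the bright neck, 28 mm wide, under that knob; it rises and sinks with it but does not turn. Origin as the knob's. The knob turns stiffly (0.06 N m), clockwise seen from above to shut, and meets its end stop after 0.5 to 1.2 rad. Where the stop lies differs each time, nothing outside shows it and the axes of these poses do not tell it: it is felt as a sudden rise of the turning moment
- valve_inside: hidden catch plate in that valve: stop, ledge and slot bottom, on which a pin under the knob bears 11.5 mm off the axis (0.1 N m beyond friction = 8.7 N); over 30 N bends it. Only within 0.07 rad of the stop can the knob be pushed down its 6 mm (3 N friction) to bottom; elsewhere it lands on the ledge after 1.5 mm. It stays where left. Origin: on the axis at the block top; axes tell nothing
- shut_1: a shut, locked valve at the -y end of the row: a black round fluted knob 32 mm in diameter and 24 mm tall on a 30 mm wide dark steel bonnet, fixed, its knob's underside 86 mm and top 110 mm above the rail's underside. Origin: on its axis at the block top, 56 mm above the rail's underside
- shut_2: a shut, locked valve in an inner place: a black round fluted knob 32 mm in diameter and 24 mm tall on a 30 mm wide dark steel bonnet, fixed, its knob's underside 86 mm and top 110 mm above the rail's underside. Origin: on its axis at the block top, 56 mm above the rail's underside
- shut_3: a shut, locked valve in an inner place: a black round fluted knob 32 mm in diameter and 24 mm tall on a 30 mm wide dark steel bonnet, fixed, its knob's underside 86 mm and top 110 mm above the rail's underside. Origin: on its axis at the block top, 56 mm above the rail's underside
- shut_4: a shut, locked valve at the +y end of the row: a black round fluted knob 32 mm in diameter and 24 mm tall on a 30 mm wide dark steel bonnet, fixed, its knob's underside 86 mm and top 110 mm above the rail's underside. Origin: on its axis at the block top, 56 mm above the rail's underside
- flux_jar: amber jar with black cap, 42 mm wide, 42 mm tall, standing loose; origin: centre of its underside
- solder_reel: reel, black flanges, 56 mm wide, 34 mm tall, lying loose on a flange; origin: centre of its underside
- screwdriver: screwdriver, 160 mm long, lying loose; origin below its middle, x along it
- board_holder: black holder with a circuit board, 60 x 110 mm, 16 mm high, standing loose; origin: centre of its underside

How it is judged:
By the outcome, as a careful person would: the job done as asked, in the order asked, and still so for the second after the job is handed in, with the robot touching nothing.
It also fails if it takes over 61 s, if anything falls off the work surface, if the arm or the gripper's body presses on something with over 40 N, if the wrist force passes 120 N, or if a joint passes its speed limit or range.

## Working session

There is one attempt and no reset: what is moved stays moved. The work goes in short steps, Python scripts to look and compute and a tool call to move; the robot and the scene stay as the last step left them, time stands still between calls to the robot, and variables do not carry over. Pictures are saved under pics/ and viewed, at most 10 in all, crops included, and the job is handed in when it is done.

Besides the shell and the picture viewer there is one more tool, called by a JSON object that holds its "op" and its "data". servo_tool: Moves the arm, as the interface text tells. Its arguments: {"type":"object","properties":{"commands":{"type":"array","items":{"type":"array","items":{"type":"array","items":{"type":"number"}}}},"force":{"type":"number"}},"required":["commands"]}

```bash
mkdir -p pics
python3 - <<'E'
from workcell import bot, viewer
import cv2,numpy as np
ims=[]
for n in ["scene","top","wrist"]:
    r=viewer.read_camera(n); np.savez(f"pics/{n}1.npz",**r); cv2.imwrite(f"pics/{n}1.png",r["color"][:,:,::-1])
    R=cv2.Rodrigues(np.array(r["rvec"],float))[0]; print(n,r["K"][0][0],r["K"][0][2],r["K"][1][2],-R.T@np.array(r["tvec"]).ravel())
print(bot.state(),bot.tcp_to_grasp)
E
```

```text
scene 431.01581253123805 286.77598045842404 216.15970040776625 [1005.7782276  -143.33227718  509.23486296]
top 485.9542243212601 281.9923757034064 207.14963931364437 [433.11305213  31.0270782  813.35572735]
wrist 325.19226210127806 278.5909008424301 212.32780770881 [257.26865214 627.94676214 372.4768345 ]
{'time_s': 0.15, 'joints': array([ 9.00755427e+01,  2.05827816e+01,  6.44765935e-01, -1.41747736e-02,
       -7.01366787e+01, -1.65086032e+01]), 'dq': array([-0.06205258, -0.22527136,  0.11446852, -0.03897247, -0.05558797,
        0.06492533]), 'joint_torque': array([ 4.60993760e-04, -5.83877635e+01,  2.93648797e+01,  6.94053143e+00,
       -4.31880180e-03, -2.19305065e-06]), 'tcp_pos': array([190.86017243, 647.06084507, 230.56356615]), 'ee_rot': array([ 1.79924598e+02, -8.44941397e-03, -1.64378799e+01]), 'ft_force': array([-0.30091384, -0.42304275,  0.05806   ]), 'torque': array([-0.04450441, -0.00089396, -0.05257106]), 'finger_force': 0.0, 'opening': 85.4057380823843} 18.700000000000003
```

View pics/scene1.png

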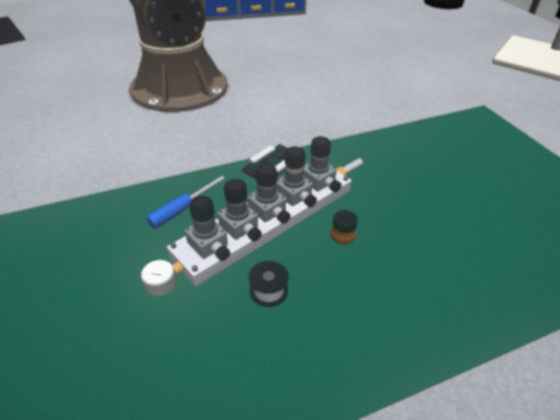

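View pics/top1.png

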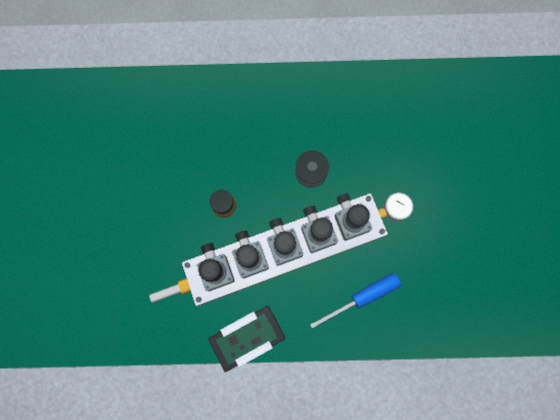

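The scene view shows the bank, with knobs at about (202,208), (236,190), (267,177), (295,158) and (320,147). The top view shows the rail from (183,264) to (387,235). I'll enlarge both.

Run:
```python
import cv2
a=cv2.imread("pics/scene1.png")[130:280,180:340]
cv2.imwrite("pics/sc.png",cv2.resize(a,None,fx=4,fy=4,interpolation=cv2.INTER_CUBIC)[:600])
a=cv2.imread("pics/top1.png")[185:315,175:400]
a=cv2.resize(a,None,fx=3.5,fy=3.5,interpolation=cv2.INTER_CUBIC)
cv2.imwrite("pics/tc.png",cv2.convertScaleAbs(a,alpha=1.5,beta=20))
```

```text
(no output)
```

View pics/sc.png

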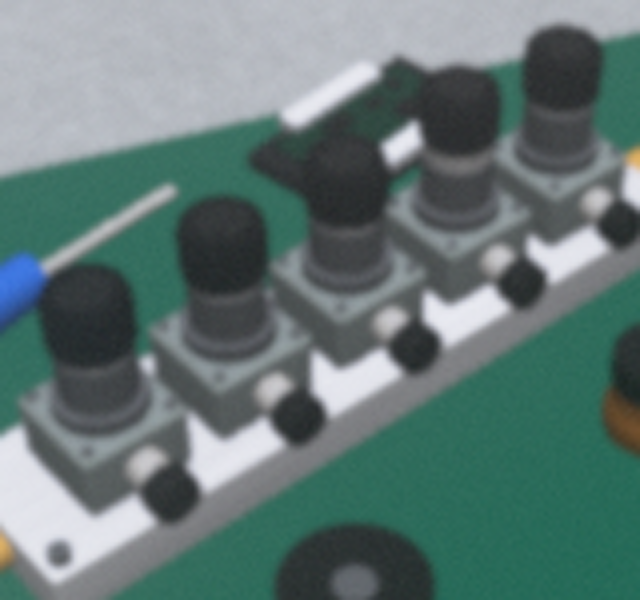

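View pics/tc.png

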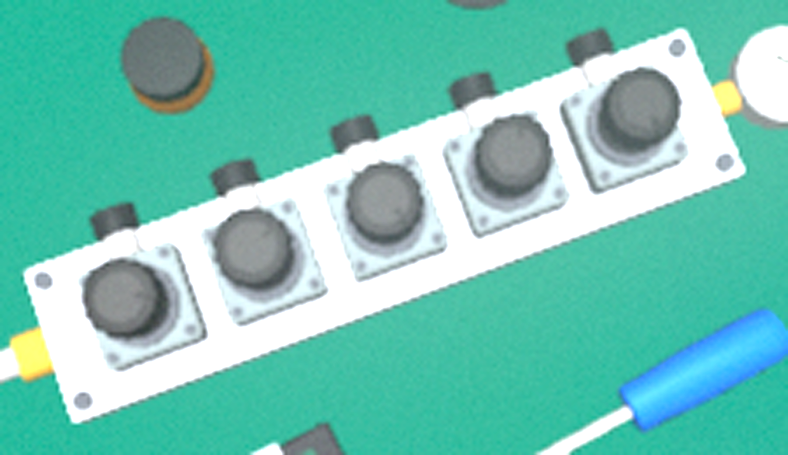

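The scene crop shows a bright neck under the fourth knob from the gauge end, at about (458,160). That is the second from the pipe end, at about (254,250) in the top crop. Next I'll work out positions.

```bash
cat > h.py <<'E'
import numpy as np,cv2
def bp(r,uv,z):
    R=cv2.Rodrigues(np.array(r["rvec"],float))[0]; t=np.array(r["tvec"],float).ravel(); c=-R.T@t
    uv=np.atleast_2d(np.array(uv,float)); K=r["K"]
    d=np.c_[(uv[:,0]-K[0,2])/K[0,0],(uv[:,1]-K[1,2])/K[1,1],np.ones(len(uv))]@R
    return c+d*((np.broadcast_to(z,len(uv))-c[2])/d[:,2])[:,None]
E
python3 - <<'E'
from h import *
r=dict(np.load("pics/top1.npz"))
f=lambda p:(np.array(p)+.5)/3.5-.5+[175,185]
c=bp(r,f([(25,268),(688,30),(744,170),(76,422)]),26);print(c.round(1),c.mean(0))
print(np.linalg.norm(np.diff(c,axis=0),axis=1))
k=bp(r,f([(125,299),(254,250),(385,203),(513,155),(640,109)]),[110,116,110,110,110]);print(k.round(1),k.mean(0),np.linalg.norm(np.diff(k,axis=0),axis=1))
for v in (k[0]-k[4],c[0]-c[1],c[3]-c[2]): print(np.degrees(np.arctan2(v[1],v[0])))
s=dict(np.load("pics/scene1.npz"))
q=(np.array([(88,292),(221,223),(346,163),(459,90),(563,48)])+.5)/4-.5+[180,130]
print(bp(s,q,[110,110,110,116,110]).round(1))
E
```

```text
[[ 503.7  199.5   26. ]
 [ 608.6 -113.2   26. ]
 [ 541.1 -135.3   26. ]
 [ 433.3  175.1   26. ]] [521.68692676  31.5163976   26.        ]
[329.87815322  70.98651043 328.67247942]
[[482.5 140.1 110. ]
 [500.7  86.3 116. ]
 [519.5  32.1 110. ]
 [538.3 -21.8 110. ]
 [556.5 -75.8 110. ]] [519.49468008  32.19312203 111.2       ] [57.13143206 57.64477201 57.10621701 56.94157367]
108.92679018495814
108.53730781334679
109.15611388497275
[[556.8 -75.  110. ]
 [538.1 -21.3 110. ]
 [521.5  33.  110. ]
 [501.5  87.7 116. ]
 [482.2 142.6 110. ]]
```

{"op": "servo_tool", "data": {"commands": [[[155,-280,0,-10,0.3],[155,-280,0,-10,0.3],[155,-280,0,-10,0.3],[155,-280,0,-10,0.3],[155,-280,0,-10,0.3],[155,-280,0,-10,0.3],[155,-280,0,-10,0.3],[155,-280,0,-10,0.3]]], "force": 20}}

```text
time_s: 0.82
tcp_pos: [346.6, 364.3, 231.4]
ee_rot: [180.0, 0.0, -26.5]
ft_force: [0.4, -0.1, 0.2]
opening: 55.2
finger_force: 0.0
```

{"op": "servo_tool", "data": {"commands": [[[155,-280,0,-10,0.1],[155,-280,0,-10,0.1],[155,-280,0,-10,0.1],[155,-280,0,-10,0.1],[155,-280,0,-10,0.1],[155,-280,0,-10,0.1],[155,-280,0,-10,0.1],[155,-280,0,-10,0.1]]]}}

```text
time_s: 1.48
tcp_pos: [501.7, 84.6, 231.3]
ee_rot: [180.0, -0.0, -36.5]
ft_force: [-0.0, 0.8, -0.1]
opening: 46.8
finger_force: 0.0
```

Run:
```python
from workcell import bot
s=bot.state();print(s["joints"].round(1),s["tcp_pos"],s["ee_rot"],s["opening"],s["time_s"],s["ft_force"],s["torque"])
```

```text
[ 31.7   4.8 -19.9   0.  -65.3  21.8] [501.71537583  84.55437138 231.31948472] [ 1.79992337e+02 -6.97151332e-03 -3.64868069e+01] 46.77606995841954 1.4833 [-0.00684466  0.77196128 -0.10684874] [ 0.12010589 -0.03679579  0.03293826]
```

{"op": "servo_tool", "data": {"commands": [[[0,2,-60,0,0.1],[0,2,-60,0,0.1],[0,2,-60,0,0.1],[0,2,-60,0,0.1],[0,2,-60,0,0.1]]]}}

```text
time_s: 1.9
tcp_pos: [501.7, 89.9, 172.6]
ee_rot: [-179.9, -0.1, -36.4]
ft_force: [-1.0, 0.0, 1.0]
opening: 47.1
finger_force: 0.0
```

Run:
```python
from workcell import bot,viewer
import cv2,numpy as np
r=viewer.read_camera("wrist");np.savez("pics/w2.npz",**r); cv2.imwrite("pics/w2.png",cv2.convertScaleAbs(cv2.resize(r["color"][:,:,::-1],None,fx=1.42,fy=1.42,interpolation=cv2.INTER_CUBIC),alpha=1.5,beta=15))
s=bot.state();print(s["tcp_pos"],s["ee_rot"],s["opening"],s["ft_force"],s["torque"])
R=cv2.Rodrigues(np.array(r["rvec"],float))[0];print(-R.T@np.array(r["tvec"]).ravel())
```

```text
[501.87719878  90.13818665 172.96334207] [-1.79886966e+02 -7.80721287e-02 -3.63717086e+01] 47.08953442203942 [1.09002449 0.41180174 0.15966043] [ 0.02205102 -0.02886051 -0.01415892]
[557.29993104  49.24898536 314.73125739]
```

View pics/w2.png

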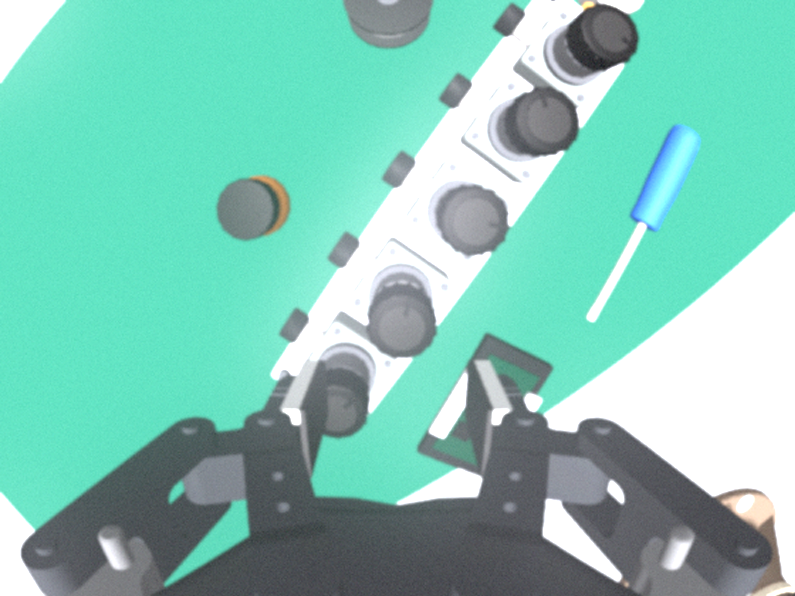

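```bash
cat >> h.py <<'E'
def fe(r,uv,z):
    R=cv2.Rodrigues(np.array(r["rvec"],float))[0]; t=np.array(r["tvec"],float).ravel(); c=-R.T@t
    K=r["K"]; a=(np.atleast_2d(np.array(uv,float))-[K[0,2],K[1,2]])/[K[0,0],K[1,1]]
    th=np.linalg.norm(a,axis=1); d=np.c_[a*(np.sin(th)/th)[:,None],np.cos(th)]@R
    return c+d*((np.broadcast_to(z,len(a))-c[2])/d[:,2])[:,None]
E
python3 - <<'E'
from h import *
r=dict(np.load("pics/w2.npz"))
k=fe(r,np.array([(340,407),(403,320),(472,220),(544,121),(606,35)])/1.42,[110,116,110,110,110]);print(k.round(1),np.linalg.norm(np.diff(k,axis=0),axis=1))
E
```

```text
[[483.2 139.  110. ]
 [503.4  85.1 116. ]
 [521.3  33.6 110. ]
 [539.4 -20.2 110. ]
 [557.3 -73.9 110. ]] [57.8948714  54.74950248 56.83805506 56.58443202]
```

{"op": "servo_tool", "data": {"commands": [[[0.5,-2.4,-20,0,0.1],[0.5,-2.4,-40,0,0.1],[0.5,-2.4,-48,0,0.1],[0.5,-2.4,-54,0,0.1],[0.5,-2.4,-60,0,0.1],[0.5,-2.4,-62,0,0.1],[0.5,-2.4,-62,0,0.1]]]}}

```text
time_s: 2.53
tcp_pos: [501.7, 87.2, 109.5]
ee_rot: [-180.0, -0.0, -36.4]
ft_force: [-0.8, -0.8, 0.3]
opening: 47.2
finger_force: 0.0
```

Run:
```python
from workcell import bot,viewer
from h import *
s=bot.state();print(s["tcp_pos"],s["ft_force"],s["torque"],s["opening"])
o=[]
for n,(x,y) in {"scene":(295,150),"top":(248,250)}.items():
    r=viewer.read_camera(n); np.savez(f"pics/{n}3.npz",**r)
    o.append(cv2.resize(r["color"][y-45:y+45,x-40:x+40,::-1],None,fx=5,fy=5,interpolation=cv2.INTER_CUBIC))
cv2.imwrite("pics/c3.png",cv2.convertScaleAbs(np.hstack(o),alpha=1.6,beta=20))
```

```text
[501.65589776  87.2166857  109.54750852] [-0.81917117 -0.78201485  0.33051007] [ 0.00953526 -0.02360109 -0.03921648] 47.21556931263013
```

View pics/c3.png

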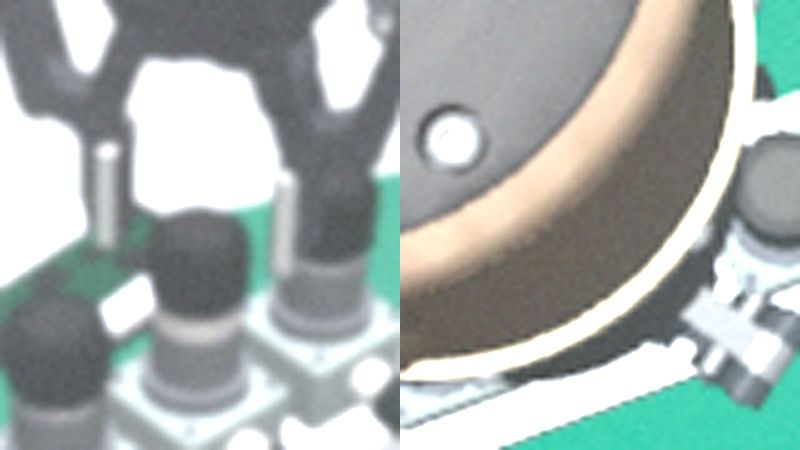

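The bright neck at (200,328) is under the knob between the pads, whose lower ends are at about (105,248) and (285,275). I'll check that against a projection.

Run:
```python
from h import *
s=dict(np.load("pics/scene3.npz"))
P=[]
for sg in(1,-1):
  for z in(110,115,120): P.append((501.7+sg*.593*23.5,87.2+sg*.805*23.5,z))
P+= [(501.7,87.2,116),(501.7,87.2,92)]
u=cv2.projectPoints(np.array(P),s["rvec"],s["tvec"],s["K"],None)[0][:,0]
print(((u-[255,105]+.5)*5-.5).round())
```

```text
[[270. 266.]
 [271. 253.]
 [272. 239.]
 [124. 242.]
 [125. 229.]
 [125. 216.]
 [198. 238.]
 [195. 300.]]
```

{"op": "servo_tool", "data": {"commands": [[[0,0,-8,0,0.1],[0,0,-16,0,0.1],[0,0,-22,0,0.1],[0,0,-25,0,0.1],[0,0,-25,0,0.1]]]}}

```text
time_s: 3.05
tcp_pos: [500.8, 86.6, 83.1]
ee_rot: [179.9, 0.0, -36.4]
ft_force: [-0.3, -0.3, 0.7]
opening: 47.0
finger_force: 0.0
```

{"op": "servo_tool", "data": {"commands": [[[0,0,0,0,-0.1],[0,0,0,0,-0.2],[0,0,0,0,-0.3],[0,0,0,0,-0.4],[0,0,0,0,-0.4],[0,0,0,0,-0.4]]], "force": 20}}

```text
time_s: 3.55
tcp_pos: [501.6, 87.0, 84.5]
ee_rot: [-180.0, -0.0, -36.4]
ft_force: [-0.5, -0.4, 0.4]
opening: 31.6
finger_force: 20.3
```

Run:
```python
from workcell import bot
s=bot.state();print(s["tcp_pos"],s["ee_rot"],s["ft_force"],s["torque"],s["opening"],s["finger_force"])
```

```text
[501.567774    87.0065018   84.46883812] [-1.79984716e+02 -1.17864308e-02 -3.64300906e+01] [-0.54850162 -0.44197357  0.37210263] [-0.23909467 -0.14355148 -0.09834201] 31.599600382304562 20.315235257148743
```

{"op": "servo_tool", "data": {"commands": [[[0,0,0,-2,-0.4],[0,0,0,-4,-0.4],[0,0,0,-6,-0.4],[0,0,0,-8,-0.4],[0,0,0,-10,-0.4],[0,0,0,-12,-0.4]]]}}

```text
time_s: 4.05
tcp_pos: [501.5, 86.9, 84.5]
ee_rot: [-180.0, -0.0, -48.5]
ft_force: [0.1, -1.4, -0.1]
opening: 31.3
finger_force: 20.4
```

```bash
cat > t.py <<'E'
from workcell import bot
s=bot.state();print(round(s["time_s"],2),s["tcp_pos"].round(2),s["ee_rot"].round(2),s["ft_force"].round(2),s["torque"].round(3),s["opening"].round(1),round(float(s["finger_force"]),1),s["joint_torque"][5].round(4))
E
python3 t.py
```

```text
Traceback (most recent call last):
  File "t.py", line 2, in <module>
    s=bot.state();print(round(s["time_s"],2),s["tcp_pos"].round(2),s["ee_rot"].round(2),s["ft_force"].round(2),s["torque"].round(3),s["opening"].round(1),round(float(s["finger_force"]),1),s["joint_torque"][5].round(4))
                                                                                                                                    ^^^^^^^^^^^^^^^^^^
AttributeError: 'float' object has no attribute 'round'
```

{"op": "servo_tool", "data": {"commands": [[[0,0,0,-2,-0.4],[0,0,0,-4,-0.4],[0,0,0,-6,-0.4],[0,0,0,-8,-0.4],[0,0,0,-10,-0.4],[0,0,0,-12,-0.4]]]}}

```text
time_s: 4.55
tcp_pos: [501.4, 86.8, 84.4]
ee_rot: [180.0, -0.0, -60.5]
ft_force: [-0.6, -1.7, 0.3]
opening: 31.6
finger_force: 20.5
```

```bash
python3 t.py
```

```text
Traceback (most recent call last):
  File "t.py", line 2, in <module>
    s=bot.state();print(round(s["time_s"],2),s["tcp_pos"].round(2),s["ee_rot"].round(2),s["ft_force"].round(2),s["torque"].round(3),s["opening"].round(1),round(float(s["finger_force"]),1),s["joint_torque"][5].round(4))
                                                                                                                                    ^^^^^^^^^^^^^^^^^^
AttributeError: 'float' object has no attribute 'round'
```

```bash
sed -i 's/s\["opening"\].round(1)/round(float(s["opening"]),1)/' t.py; python3 t.py
```

```text
4.55 [501.37  86.82  84.44] [ 1.7999e+02 -1.0000e-02 -6.0530e+01] [-0.65 -1.73  0.26] [-0.435  0.088  0.06 ] 31.6 20.5 0.6233
```

{"op": "servo_tool", "data": {"commands": [[[0,0,0,-1,-0.4],[0,0,0,-2,-0.4]]]}}

```text
time_s: 4.72
tcp_pos: [501.4, 86.8, 84.5]
ee_rot: [180.0, -0.0, -62.5]
ft_force: [-0.1, -0.8, 2.0]
opening: 31.4
finger_force: 20.5
```

```bash
python3 t.py
```

```text
4.72 [501.36  86.83  84.45] [ 1.7999e+02 -1.0000e-02 -6.2460e+01] [-0.1  -0.82  1.99] [-0.525  0.266  0.099] 31.4 20.5 0.189
```

{"op": "servo_tool", "data": {"commands": [[[0,0,0,-1,-0.4],[0,0,0,-2,-0.4]]]}}

```text
time_s: 4.88
tcp_pos: [501.4, 86.9, 84.4]
ee_rot: [180.0, -0.0, -64.5]
ft_force: [-0.1, -2.5, 1.7]
opening: 31.4
finger_force: 20.5
```

```bash
python3 t.py
```

```text
4.88 [501.37  86.88  84.43] [ 1.7999e+02 -1.0000e-02 -6.4490e+01] [-0.08 -2.48  1.68] [-0.742  0.355  0.143] 31.4 20.5 0.2926
```

```bash
cat > t.py <<'E'
from workcell import bot,viewer
import numpy as np
T=[];F=[]
for i in range(5):
    s=bot.state();T.append(s["torque"]);F.append(s["ft_force"])
    if i<4: viewer.read_camera("top")
T=np.array(T)
print(round(s["time_s"],2),s["tcp_pos"].round(2),s["ee_rot"][2].round(2),"F",np.mean(F,0).round(2),"T",T.mean(0).round(3),"tz",T[:,2].round(3),round(float(s["opening"]),1))
E
python3 t.py
```

```text
5.08 [501.36  86.85  84.32] -64.42 F [-0.5  -2.42  1.76] T [-0.83   0.319  0.041] tz [ 0.143  0.037 -0.01  -0.025  0.062] 31.2
```

{"op": "servo_tool", "data": {"commands": [[[0,0,0,-1,-0.4],[0,0,0,-2,-0.4]]]}}

```text
time_s: 5.25
tcp_pos: [501.3, 86.9, 84.3]
ee_rot: [180.0, -0.0, -66.5]
ft_force: [-0.6, -2.5, 2.0]
opening: 31.4
finger_force: 20.6
```

```bash
python3 t.py
```

```text
5.45 [501.33  86.88  84.23] -66.44 F [-0.68 -3.04  2.27] T [-1.087  0.343 -0.003] tz [ 0.077  0.022 -0.007 -0.051 -0.054] 31.8
```

{"op": "servo_tool", "data": {"commands": [[[0,-0.3,0,-1,-0.4],[0,-0.3,0,-2,-0.4],[0,-0.3,0,-3,-0.4]]]}}

```text
time_s: 5.7
tcp_pos: [501.3, 86.8, 84.2]
ee_rot: [180.0, 0.0, -69.5]
ft_force: [-2.1, -2.4, 0.8]
opening: 31.0
finger_force: 20.6
```

```bash
python3 t.py
```

```text
5.9 [501.33  86.8   84.24] -69.44 F [-1.78 -1.41  2.02] T [-0.37   0.782  0.021] tz [ 0.121  0.013 -0.03   0.027 -0.027] 31.4
```

{"op": "servo_tool", "data": {"commands": [[[0,0,0,-1,-0.4],[0,0,0,-2,-0.4],[0,0,0,-3,-0.4]]]}}

```text
time_s: 6.15
tcp_pos: [501.3, 86.8, 84.2]
ee_rot: [180.0, 0.0, -72.5]
ft_force: [-3.0, -0.4, 2.7]
opening: 31.4
finger_force: 20.6
```

```bash
python3 t.py
```

```text
6.35 [501.35  86.73  84.25] -72.44 F [-3.   -0.34  2.03] T [-0.002  1.115 -0.006] tz [ 0.029 -0.006  0.024 -0.058 -0.02 ] 31.2
```

{"op": "servo_tool", "data": {"commands": [[[-0.2,0,0,-1,-0.4],[-0.2,0,0,-2,-0.4]]]}}

```text
time_s: 6.52
tcp_pos: [501.3, 86.7, 84.3]
ee_rot: [-180.0, -0.0, -74.5]
ft_force: [-3.5, -0.1, 1.8]
opening: 31.6
finger_force: 20.5
```

```bash
python3 t.py
```

```text
6.72 [501.24  86.73  84.23] -74.43 F [-2.77 -0.05  1.15] T [0.019 0.938 0.076] tz [0.091 0.157 0.056 0.025 0.049] 31.3
```

{"op": "servo_tool", "data": {"commands": [[[0,0,0,-1,-0.4],[0,0,0,-2,-0.4]]]}}

```text
time_s: 6.88
tcp_pos: [501.2, 86.6, 84.3]
ee_rot: [180.0, -0.0, -76.5]
ft_force: [-3.6, 0.8, 1.0]
opening: 31.4
finger_force: 20.6
```

```bash
python3 t.py
```

```text
7.08 [501.19  86.69  84.28] -76.43 F [-2.83  0.09  1.2 ] T [0.036 1.145 0.202] tz [0.28  0.2   0.142 0.176 0.21 ] 31.2
```

{"op": "servo_tool", "data": {"commands": [[[0,0,0,-1,-0.4],[0,0,0,-2,-0.4]]]}}

```text
time_s: 7.25
tcp_pos: [501.1, 86.6, 84.3]
ee_rot: [180.0, -0.0, -78.5]
ft_force: [-2.0, -1.9, 4.6]
opening: 31.6
finger_force: 21.0
```

```bash
python3 t.py
```

```text
7.45 [501.13  86.53  84.3 ] -78.44 F [-2.85 -0.99  2.27] T [-0.483  1.166  0.253] tz [0.282 0.25  0.254 0.236 0.242] 31.8
```

The stop is clear: the turning moment holds at 0.25 N m. I'll ease off slightly and press down.

{"op": "servo_tool", "data": {"commands": [[[0,0,0,1.5,-0.4],[0,0,-0.7,1.5,-0.4],[0,0,-1.4,1.5,-0.4],[0,0,-2,1.5,-0.4],[0,0,-2.5,1.5,-0.4]]]}}

```text
time_s: 7.87
tcp_pos: [501.3, 86.5, 82.4]
ee_rot: [-180.0, -0.0, -76.9]
ft_force: [-6.4, -0.7, 10.0]
opening: 31.2
finger_force: 21.2
```

```bash
python3 t.py
```

```text
8.07 [501.26  86.53  82.31] -76.94 F [-5.59 -1.05  8.39] T [-0.476  2.062  0.225] tz [0.205 0.272 0.239 0.219 0.188] 31.6
```

{"op": "servo_tool", "data": {"commands": [[[-0.3,0,-0.5,0,-0.4],[-0.3,0,-1,0,-0.4]]]}}

```text
time_s: 8.23
tcp_pos: [501.3, 86.5, 81.6]
ee_rot: [-180.0, -0.0, -76.9]
ft_force: [-5.4, -2.8, 12.6]
opening: 31.6
finger_force: 21.4
```

```bash
python3 t.py
```

```text
8.43 [501.3   86.56  81.37] -76.93 F [-4.23 -2.11  7.34] T [-0.813  1.532  0.211] tz [0.251 0.164 0.171 0.246 0.221] 31.7
```

{"op": "servo_tool", "data": {"commands": [[[-0.2,0,-0.5,0,-0.4],[-0.2,0,-1,0,-0.4],[-0.2,0,-1.5,0,-0.4]]]}}

```text
time_s: 8.68
tcp_pos: [501.3, 86.5, 80.2]
ee_rot: [-179.9, -0.0, -76.9]
ft_force: [-4.8, -2.3, 9.6]
opening: 31.2
finger_force: 21.3
```

```bash
python3 t.py
python3 - <<'E'
from workcell import viewer
from h import *
r=viewer.read_camera("scene"); np.savez("pics/s4.npz",**r)
x,y=285,160
cv2.imwrite("pics/c4.png",cv2.convertScaleAbs(cv2.resize(r["color"][y-45:y+45,x-60:x+60,::-1],None,fx=6,fy=6,interpolation=cv2.INTER_CUBIC),alpha=1.6,beta=20))
E
```

```text
8.88 [501.17  86.6   79.98] -76.93 F [-4.06 -1.71  8.14] T [-0.748  1.634  0.209] tz [0.179 0.225 0.229 0.203 0.21 ] 31.4
```

View pics/c4.png

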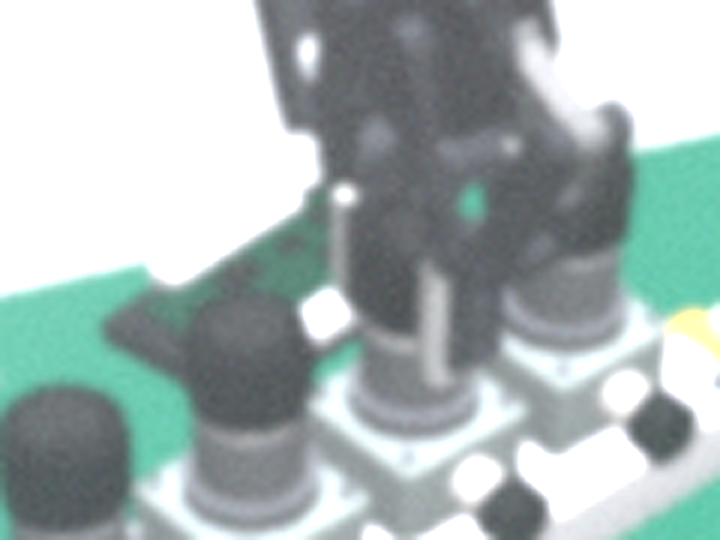

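The bright neck at (395,340) is now only a thin line, so the knob is sinking. I'll keep pressing until it bottoms.

{"op": "servo_tool", "data": {"commands": [[[-0.2,0,-0.5,0,-0.4],[-0.2,0,-1,0,-0.4],[-0.2,0,-1.5,0,-0.4]]]}}

```text
time_s: 9.18
tcp_pos: [501.3, 86.5, 78.8]
ee_rot: [-179.9, -0.0, -76.9]
ft_force: [-4.7, -3.3, 11.9]
opening: 31.4
finger_force: 21.4
```

```bash
python3 t.py
```

```text
9.38 [501.18  86.58  78.54] -76.93 F [-2.75 -2.53  7.72] T [-1.022  1.27   0.21 ] tz [0.235 0.19  0.184 0.177 0.263] 31.4
```

{"op": "servo_tool", "data": {"commands": [[[0,0,-0.4,0,-0.4],[0,0,-0.8,0,-0.4]]]}}

```text
time_s: 9.55
tcp_pos: [501.3, 86.6, 78.1]
ee_rot: [-179.9, -0.0, -76.9]
ft_force: [-4.5, -3.2, 14.1]
opening: 31.7
finger_force: 21.6
```

```bash
python3 t.py
```

```text
9.75 [501.27  86.56  78.06] -76.92 F [-4.47 -2.61 11.18] T [-1.03   1.753  0.217] tz [0.203 0.265 0.193 0.218 0.206] 31.7
```

{"op": "servo_tool", "data": {"commands": [[[0,0,-0.3,0,-0.4],[0,0,-0.5,0,-0.4],[0,0,-0.5,0,-0.4]]]}}

```text
time_s: 10.0
tcp_pos: [501.3, 86.5, 77.9]
ee_rot: [-179.9, -0.0, -76.9]
ft_force: [-6.0, -3.2, 14.9]
opening: 31.4
finger_force: 21.7
```

```bash
python3 t.py
```

```text
10.2 [501.27  86.5   77.93] -76.91 F [-5.93 -3.03 14.94] T [-1.051  2.272  0.229] tz [0.228 0.215 0.199 0.257 0.245] 31.4
```

It has bottomed: the force rises with no further travel. I'll relieve the load, open and lift.

{"op": "servo_tool", "data": {"commands": [[[0,0,0.7,0,-0.4],[0,0,0.7,0,-0.2],[0,0,0.7,0,0],[0,0,0.7,0,0.1],[0,0,0.7,0,0.1],[0,0,0.7,0,0.1]]]}}

```text
time_s: 10.7
tcp_pos: [500.8, 86.8, 77.1]
ee_rot: [-180.0, 0.0, -76.9]
ft_force: [-0.4, -0.1, 0.5]
opening: 47.2
finger_force: 0.0
```

{"op": "servo_tool", "data": {"commands": [[[0,0,6,0,0.1],[0,0,14,0,0.1],[0,0,24,0,0.1],[0,0,40,0,0.1],[0,0,70,0,0.1],[0,0,110,0,0.1],[0,0,140,0,0.1],[0,0,140,0,0.1]]]}}

```text
time_s: 11.37
tcp_pos: [503.9, 87.8, 225.3]
ee_rot: [-179.3, 0.1, -76.9]
ft_force: [0.7, 0.4, 0.4]
opening: 47.0
finger_force: 0.0
```

```bash
python3 t.py
python3 - <<'E'
from workcell import viewer
from h import *
r=viewer.read_camera("scene")
x,y=270,170
cv2.imwrite("pics/c5.png",cv2.convertScaleAbs(cv2.resize(r["color"][y-55:y+55,x-75:x+75,::-1],None,fx=5,fy=5,interpolation=cv2.INTER_CUBIC),alpha=1.6,beta=20))
E
```

```text
11.57 [500.1   86.56 217.32] -76.94 F [ 0.03 -0.03 -0.69] T [-0.012 -0.008  0.013] tz [-0.026  0.056 -0.029  0.035  0.027] 47.0
```

View pics/c5.png

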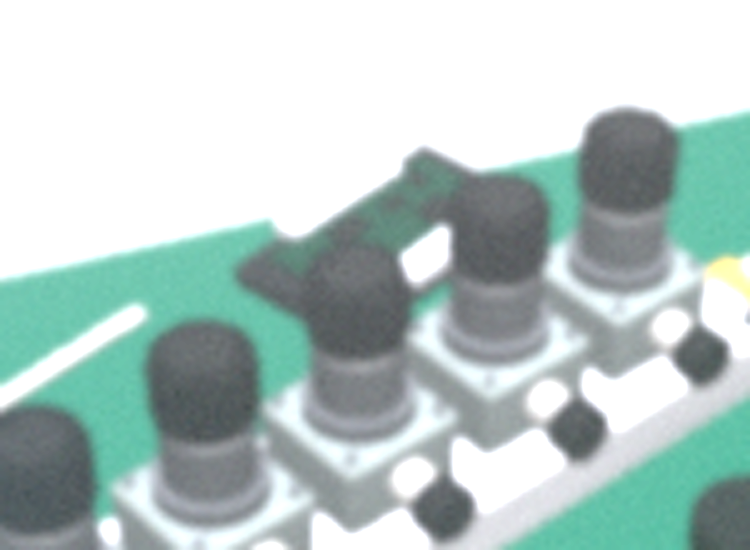

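The knob at (500,230) now matches its neighbours, with no bright neck showing below it. The arm is clear, so I'll hand in.

```bash
python3 -c "
from workcell import job
print(job.finish_job())"
```

```text
the job is handed in; nothing more can be done
None
```

I turned the open valve's knob clockwise to its stop (0.25 N m felt), pressed it down until it bottomed at about 15 N, let go, and handed the job in with the arm clear; in the last picture it sits level with its neighbours.

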